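# Clamp a stone panel on its gluing board

### The arm

A 7-joint arm with a two-finger parallel gripper is mounted at the origin on the work surface. World frame = base frame: x ahead of the robot, y to its left, z up, the work surface at z = 0. Lengths are in mm, angles in rad, forces in N, time in s.
With the tool pointing down it reaches from about 400 to 875 mm from the base axis. Payload 4.4 kg.
Tool frame: the origin (TCP) lies midway between the tips of the shut fingers; the grasp point (between the pads) lies 19 mm behind it (ctrl.pinch_z is the distance from the TCP to the grasp point, in mm); z points along the fingers, y is the line along which they close (so a half turn about z gives the same grasp; the last joint's range is limited). The gripper opens to 85 mm and grips with 20 to 120 N. Pads are 22 mm wide; open, the fingers measure 114 mm over their backs; the gripper's body (76 mm by 85 mm) begins 54 mm behind the grasp point. The pads swing forward as they close: fully open they stand 13 mm farther back than shut.
Start: joints at [-0.066, 0.628, 0.038, 1.517, -0.027, 0.996, -0.02], TCP at [650.014, 0.028, 209.313] pointing down, gripper open.
Joint ranges: [-3.06, 3.06], [-0.37, 2.12], [-1.25, 1.32], [0.18, 2.47], [-1.1, 4.24], [0.23, 1.98], [-2.94, 2.94]. Speed limits (rad/s): [2.57, 2.57, 3.14, 3.14, 3.14, 3.14, 3.14].

### API

Orientations are given as [roll, pitch, yaw] about the fixed x, y, z axes, in that order (R = Rz(yaw) Ry(pitch) Rx(roll)).
In Python, from cell import read_state, cams, order, ctrl gives the robot as it stands.
- The arm moves only by the tool move_arm, never from a script. Its argument "targets" is text: rows parted by semicolons, each of 7 numbers parted by spaces: the gripper's target within -1 to 1 (fully open at 1, half-way at 0, shut at -1), then the shift along the tool's x, y, z in cm, then the turn, a rotation vector about the tool's x, y, z in degrees. A call has 1 to 5 rows; each row shifts and turns the commanded pose from where the row before left it, along the tool's axes as they then stand; what a row does not reach is not made up. A row lasts 1/12 s, in which the tool goes at most 41.7 mm and 7.16 degrees, less where a joint would pass 70% of its speed; a pose out of reach is approached as far as the arm can. A call with a gripper value outside its range is refused whole. The fingers move at their own pace and stop on an object; the grip force is fixed at half the most. Time passes only in rows, so rows that do not move let the fingers close. It gives the time, the measured TCP pose, the force, the opening and the grip force at its end, in the units of the state.
- read_state(): the state, without advancing time (a new reading comes with each control period).
- cams.get_image(name): name is "scene" or "side" or "wrist"; returns a dict with "color" (420x560x3 uint8, red, green, blue), "fovy" (degrees; the focal length in pixels is half the picture's height over the tangent of half this angle, whatever the lens; pixels are square), "cx", "cy" (the principal point, pixels), "rvec" (rotation vector, rad) and "tvec" (3), from world to camera coordinates, as OpenCV has them. Camera axes: x right, y down, z forward; pixel columns grow to the right and rows downward; lengths in mm; the calibration is good to about 2 mm. A picture is of the moment at which its call begins. There is no depth.
- order.finish_job(): hands the job in; it is judged then, once.
The state is a dict: "clock": time; "qpos": joint angles; "qd": joint speeds; "tau": joint torques, N m; "eef_pos": TCP position; "tool_rot": TCP orientation; "force": force on the tool from outside, world axes, zero at the start; "torque": the same for the moment, N m; "width": finger opening in mm; "gripper_force": force on a finger pad.
Only numpy, scipy, OpenCV 4.12 (cv2) and the standard library are available. Lean on these libraries where they do the work, as an engineer would, in place of code of your own. Each camera call takes 0.05 s, during which the arm holds its last target. There are 200 camera calls.

### The job

On the gluing board under the lamp, first push the sliding wooden jaw in until it is tight against the stone panel, and only then swing the steel hook round until it is fully home against the pin on the jaw, and let go. Do not bump the lamp bar above, and leave the loose stones, tools and pots where they lie.

Things in the scene. Friction and masses are not known exactly. Their poses are not given: they have to be found in the camera images.
- clamp_board: Plywood gluing board fixed on the table, 280 (x) x 480 (y) x 18 mm, carrying a stone panel (top 52 mm above the table), jaw and hook. Origin on the table, mid-width; the board reaches from x = -160 to +120 mm in its own axes. +x points away from the robot, z up; its yaw varies. The panel fills x -75 to +115, y -175 to +45 mm.
- jaw (a joint): Sliding wooden bar, 250 mm along board x (-145 to +105), 30 mm wide in y, 18 to 48 mm above the table. In m: 0 = tight on the panel (bar centre at board y = +60 mm), growing towards board +y; starts 30 to 60 mm open. Friction about 3 N, stays where it is left. A steel pin, 12 mm diameter, stands on it at board x = -100 mm, top 66 mm above the table.
- jaw_push (a point): Point on the outer (+y) face of the jaw, halfway up (33 mm above the table), at board x = -90 mm, near the jaw's robot end; moves with the jaw. Push here towards the board's -y. The lamp bar hangs above it.
- hook (a joint): Flat steel hook arm, 170 x 16 mm, 52 to 60 mm above the table, turning level on an upright pivot. In rad: 0 = closed (end stop), arm along the board's +y from the pivot, edge at the jaw's pin, tooth behind it; grows anticlockwise from above, so the open arm points to the robot; starts 0.5 to 0.9, limit 1.5. Friction 0.2 N m, no spring, stays put. Jaw and hook do not block one another.
- hook_knob (a point): Middle of the upright black round knob on the hook, 22 mm diameter, from 60 to 105 mm above the table (this point 85 mm), 155 mm from the pivot. When the hook is closed it stands at board x = -116, y = +105 mm, under the lamp bar.
- hook_pivot (a point): The hook's upright pivot axis, on the board at x = -116, y = -50 mm, 52 mm above the table; its stud's top is 68 mm above the table.
- lamp: Fixed lamp bar on two posts. Origin on the table below the bar's middle. Bar 60 mm deep in x, 680 mm long in y, underside 259 mm, top 296 mm above the table; posts 20 mm diameter at y = +-325 mm, feet 90 mm. It hangs over the closed hook and the jaw's robot end: reach these with the tool leaning 30 to 45 degrees from vertical, fingers pointing away from the robot and down.
- shard_a: Loose broken stone about 70 x 55 x 14 mm lying on the panel; origin centre of its underside. Leave alone.
- shard_b: Loose broken stone about 70 x 55 x 22 mm lying on the table before the board; origin centre of its underside. Leave alone.
- brass_strip: Loose brass strip 75 x 20 x 5 mm lying on the panel; origin centre of its underside. Leave alone.
- pencil: Blue pencil 170 mm long along its x, 8 mm thick, on the table before the board; origin on its underside. Leave alone.
- mallet: Hammer 220 mm long lying on the table before the board's +y end; origin on its underside. Leave alone.
- brush: Brush 180 mm long lying on the table before the board; origin on its underside. Leave alone.
- glue_jar: Closed jar, 64 mm diameter, 90 mm high, standing before the board's -y end; origin centre of its underside. Leave alone.
- stone_cup: White cup, 76 mm diameter, 80 mm high, standing before the board's +y end; origin centre of its underside. Leave alone.

How it is judged (in metres and radians):
On the way, in this order (a step that is already met when the one before it is completed fails the run):
1. the jaw is pushed tight against the panel (within 4 mm) while the hook is still open (value of joint jaw below 0.004 m and value of joint hook above 0.3 rad), for 0.2 s.
2. the hook is swung home against the pin (within 0.05 rad) with the jaw still tight (value of joint hook below 0.05 rad and value of joint jaw below 0.004 m), for 0.2 s.
At the end, for the whole second after the job is handed in: The jaw is within 4 mm of tight against the panel, the hook is within 0.05 rad of fully closed against the jaw's pin and at rest, and the robot has let go (all of step 2 and velocity of joint hook between -0.05 and 0.05 rad/s); the robot touches nothing.
It fails at once if the lamp bar or its posts struck with more than 10 N (contact force between any of the arm, the fingers and lamp above 10 N).
It fails at once if a loose stone, tool or pot moved by more than 40 mm (distance of any of shard_a, shard_b, brass_strip, pencil, mallet, brush, glue_jar, stone_cup from where it was at the start of the episode above 0.04 m).
It also fails if it takes over 64 s, if anything falls off the work surface, if the arm or the gripper's body presses on something with over 40 N, if the wrist force passes 120 N, or if a joint passes its speed limit or range.

## Working session

There is one attempt and no reset: what is moved stays moved. The work goes in short steps, Python scripts to look and compute and a tool call to move; the robot and the scene stay as the last step left them, time stands still between calls to the robot, and variables do not carry over. Pictures are saved under pics/ and viewed, at most 10 in all, crops included, and the job is handed in when it is done.

Besides the shell and the picture viewer there is one more tool, called after "Emit:" as name(argument=value, ...), one argument or row to a line, values as JSON. move_arm: Moves the arm, as the interface text tells. Its arguments: {"type":"object","properties":{"targets":{"type":"string"}},"required":["targets"]}

```bash
mkdir -p pics; cat > h.py <<'E'
import numpy as np, cv2
from cell import read_state, cams, order, ctrl
def cam(n):
    d=cams.get_image(n); c=d["color"]; f=c.shape[0]/2/np.tan(np.radians(d["fovy"])/2)
    R=cv2.Rodrigues(np.array(d["rvec"],float))[0]; t=np.array(d["tvec"],float).ravel()
    K=np.array([[f,0,d["cx"]],[0,f,d["cy"]],[0,0,1]])
    return c,K,R,t
def onplane(K,R,t,u,v,z):
    r=R.T@np.linalg.solve(K,[u,v,1.]); o=-R.T@t
    return o+r*(z-o[2])/r[2]
def save(n,c): cv2.imwrite("pics/"+n,c[:,:,::-1])
E
python3 - <<'E'
from h import *
import pickle
P={}
for n in ["scene","side"]:
    P[n]=cam(n); save(n+".png",P[n][0]); c,K,R,t=P[n]; print(n,-R.T@t,R[2])
pickle.dump(P,open("p.pkl","wb"))
print(read_state())
E
```

```text
scene [1065.35692384 -764.32892612  673.09221033] [-0.4887891   0.68812561 -0.53625401]
side [298.66470501 848.88802204 646.97757524] [ 0.22769927 -0.82524142 -0.51684586]
{'clock': 0.1, 'qpos': array([-0.06577672,  0.62922957,  0.03843762,  1.51826119, -0.02700553,
        0.99632847, -0.0199718 ]), 'qd': array([-0.00061143, -0.00331138,  0.00071365, -0.0033335 ,  0.00049542,
        0.00047043,  0.00048314]), 'tau': array([ 3.55051481e-03, -5.64508545e+01,  1.23016175e+00, -1.94032270e+01,
        1.13463544e-02,  1.32835430e-03,  1.40987008e-04]), 'eef_pos': array([6.49398240e+02, 2.12497046e-02, 2.08498733e+02]), 'tool_rot': array([-3.13988365e+00,  7.15443415e-06,  1.57080418e+00]), 'force': array([-0.15235031,  0.03478945, -0.4844727 ]), 'torque': array([-0.0257754 ,  0.00532136,  0.03193426]), 'gripper_force': 0.0, 'width': 85.5412584060046}
```

View pics/scene.png

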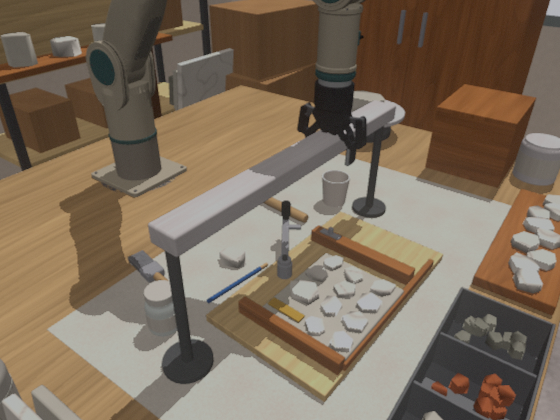

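View pics/side.png

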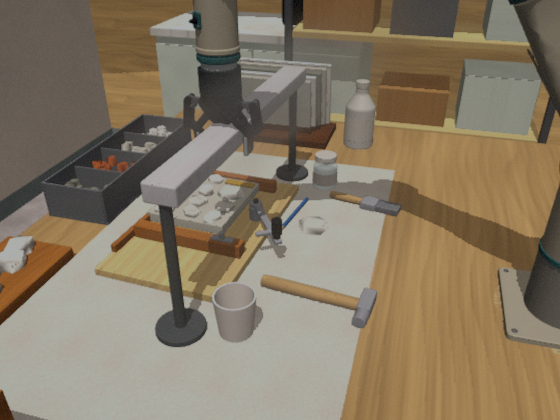

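The scene view shows the pivot near (285,268), the knob near (286,210) and the jaw from (310,235) to (412,275). In the side view the jaw runs (135,228)–(243,245), with the knob near (277,228) and the pivot near (256,204). I'll zoom in on both.

```bash
python3 - <<'E'
from h import *
import pickle
P=pickle.load(open("p.pkl","rb"))
a=P["scene"][0][190:350,210:450]; b=P["side"][0][160:300,100:310]
a=cv2.resize(a,None,fx=2.5,fy=2.5,interpolation=cv2.INTER_CUBIC)
b=cv2.resize(b,None,fx=3.5,fy=3.5,interpolation=cv2.INTER_CUBIC)
save("a.png",a);save("b.png",b)
E
```

```text
(no output)
```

View pics/a.png

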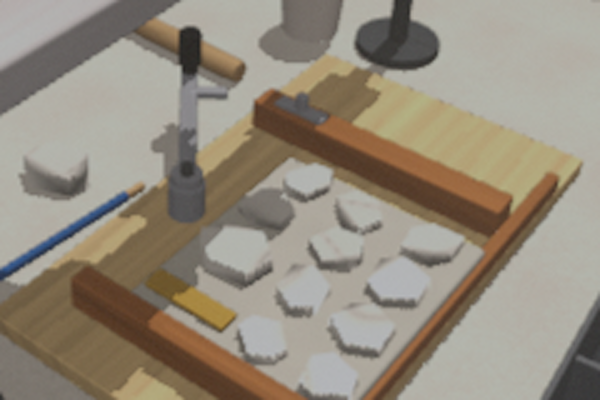

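View pics/b.png

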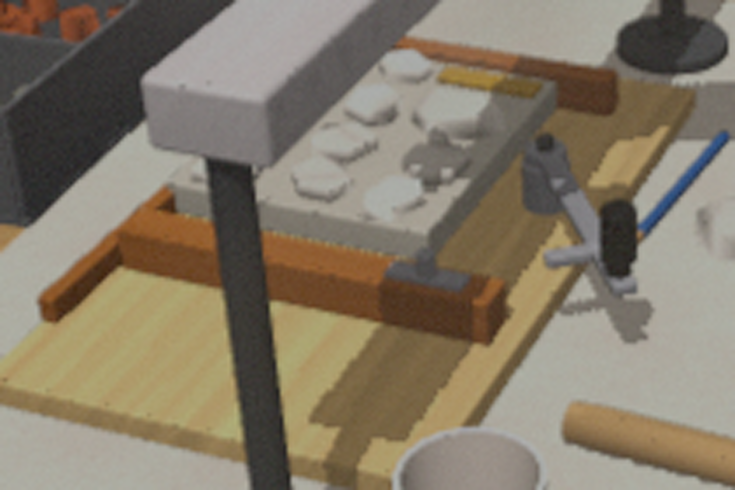

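The crops give these points. In the scene crop: stud top (187,168), knob top (190,33), pin top (302,97), board corners (330,55) and (583,160). In the side crop: stud top (545,141), knob top (619,206), pin top (429,253), jaw outer top robot corner (490,305), board corner (695,95). The lamp feet are at (188,362) and (370,207) in scene, and (181,327) and (292,173) in side.

```bash
python3 - <<'E'
from h import *
import pickle
P=pickle.load(open("p.pkl","rb"))
S=lambda x,y,z:onplane(*P["scene"][1:],210+x/2.5,190+y/2.5,z)[:2].round(1)
D=lambda x,y,z:onplane(*P["side"][1:],100+x/3.5,160+y/3.5,z)[:2].round(1)
print("stud",S(187,168,68),D(545,141,68))
print("knob",S(190,33,105),D(619,206,105))
print("pin",S(302,97,66),D(429,253,66))
print("board S +y near, +y far",S(330,55,18),S(583,160,18),"D -ynear",D(695,95,18),"+yfar",D(0,375,18))
print("jaw S end-",S(256,102,48),S(272,92,48),"far",S(510,198,48),S(500,212,48),"D",D(492,305,48),D(503,288,48),D(120,235,48),D(490,342,18))
for n,l in (("scene",[(188,362),(370,207)]),("side",[(181,327),(292,173)])):
  for u,v in l: print("foot",n,onplane(*P[n][1:],u,v,5)[:2].round(1))
print("cup side base", onplane(*P["side"][1:],235,325,5)[:2], "mallet head",onplane(*P["side"][1:],365,307,15)[:2],onplane(*P["side"][1:],265,285,15)[:2])
E
```

```text
stud [ 640.2 -142.8] [ 633.7 -133.2]
knob [554.2 -16.3] [547.8  -9.4]
pin [664.4   5.7] [658.5  10.6]
board S +y near, +y far [618.  149.6] [890.8 132.6] D -ynear [ 577.7 -314.5] +yfar [878.4 130.2]
jaw S end- [622.  -4.] [625.5  18.8] far [866.7   4.9] [866.8 -16.9] D [614.2  26.9] [613.9   8.4] [860.   17.3] [618.2  22.7]
foot scene [ 626.7 -418.5]
foot scene [658.  234.5]
foot side [654.6 232.5]
foot side [ 621.5 -415.3]
cup side base [564.51170275 201.84862884] mallet head [347.96678138 102.68535959] [542.91237723  91.0940871 ]
```

```bash
python3 - <<'E'
from h import *
import pickle
P=pickle.load(open("p.pkl","rb"))
for n in P:
  c,K,R,t=P[n]
  pr=lambda p:(lambda q:(K@q/q[2])[:2].round())(R@np.array(p,float)+t)
  print(n,"TCP",pr([650,0,209]),"body",pr([650,0,282]))
  for x,y in((606+16,236+15),(672,234),(607-16,-420-15)):
    print(pr([x,y,259]),pr([x,y,296]))
D=lambda x,y,z:onplane(*P["side"][1:],100+x/3.5,160+y/3.5,z)[:2].round(1)
print(D(148,148,259),D(268,165,259),D(145,80,296),D(268,105,296))
E
```

```text
scene TCP [328. 173.] body [331. 141.]
[371. 113.] [373.  98.]
[387. 119.] [389. 105.]
[146. 244.] [142. 223.]
side TCP [225. 168.] body [222. 132.]
[179. 211.] [177. 188.]
[154. 201.] [151. 179.]
[307.  81.] [307.  67.]
[686.1 243.6] [629.9 242.9] [678.7 249.6] [619.6 255.8]
```

The bar at y≈0 spans about x 617–677, so it sits between the open fingers. I'll go straight up first, gently.

Emit:
move_arm(
  targets="1 0 0 -0.5 0 0 0;1 0 0 -1 0 0 0;1 0 0 -2 0 0 0",
)

```text
clock: 0.35
eef_pos: [648.4, 0.0, 243.0]
tool_rot: [-3.137, 0.0, 1.571]
force: [0.1, -0.3, -0.2]
width: 84.9
gripper_force: 0.0
```

Emit:
move_arm(
  targets="1 0 0 -3 0 0 0;1 0 0 -3 0 0 0;1 0 0 -3 0 0 0;1 0 0 -3 0 0 0;1 0 0 -2 0 0 0",
)

```text
clock: 0.77
eef_pos: [650.8, -0.0, 388.9]
tool_rot: [3.137, -0.0, 1.571]
force: [0.3, -0.4, 0.2]
width: 85.5
gripper_force: 0.0
```

Now back in −x, closing the fingers.

Emit:
move_arm(
  targets="-1 0 -4 0 0 0 0;-1 0 -4 0 0 0 0;-1 0 -4 0 0 0 0;-1 0 -4 0 0 0 0;-1 0 -4 0 0 0 0",
)

```text
clock: 1.18
eef_pos: [448.0, -0.1, 385.1]
tool_rot: [3.14, -0.0, 1.571]
force: [0.5, -0.3, 0.7]
width: 25.5
gripper_force: 0.0
```

Emit:
move_arm(
  targets="-1 2 0 0 -7 0 0;-1 2 0 0 -7 0 0;-1 2 0 0 -7 0 0;-1 1 0 0 -7 0 0;-1 0 0 0 -7 0 0",
)

```text
clock: 1.6
eef_pos: [450.0, 73.0, 386.9]
tool_rot: [2.526, -0.003, 1.575]
force: [1.5, -2.4, 1.1]
width: -0.1
gripper_force: 0.0
```

```bash
python3 - <<'E'
from h import *
s=read_state();print(s["eef_pos"],s["tool_rot"],s["qpos"].round(2),s["width"])
c,K,R,t=cam("wrist");save("w.png",c);print(-R.T@t,R[2])
E
```

```text
[450.00094707  73.02122075 386.88010027] [ 2.52569271 -0.00273839  1.57545607] [-0.21 -0.14 -0.17  2.26  0.42  0.48 -0.7 ] -0.11655067311024774
[354.51955493 157.14802324 522.40168103] [ 0.54593379 -0.32326852 -0.77295133]
```

View pics/w.png

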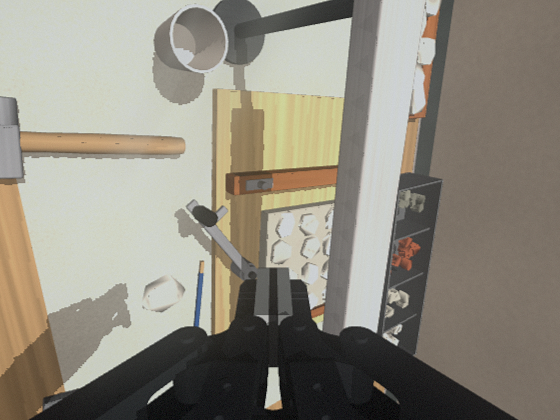

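The wrist view shows the jaw's outer edge starting at about (228,176), the pin near (265,183), the knob top near (203,214) and the board's +y near corner near (217,91). I'll cross-check these positions.

```bash
python3 - <<'E'
from h import *
c,K,R,t=cam("wrist")
for n,u,v,z in (("knob",203,214,105),("pin",265,183,66),("jaw+y end top",228,175,48),("corner",217,91,18),("jaw -y end top",233,194,48),("jaw+y at lamp",335,167,48),("bar near bottom",325,370,259),("bar near",355,0,296)):
  print(n,onplane(K,R,t,u,v,z)[:2].round(1))
E
```

```text
knob [524.3  -2.4]
pin [644.8  11.9]
jaw+y end top [591.8  27.8]
corner [594.9 144.3]
jaw -y end top [599.   -2.4]
jaw+y at lamp [807.6  13.5]
bar near bottom [ 603.6 -174.3]
bar near [573.5 213.7]
```

Emit:
move_arm(
  targets="-1 -0.3 -0.4 4 0 0 0;-1 -0.3 -0.4 4 0 0 0;-1 -0.3 -0.4 4 0 0 0;-1 -0.2 -0.5 4 0 0 0;-1 -0.2 -0.5 4 0 0 0",
)

```text
clock: 2.12
eef_pos: [513.6, 50.0, 286.7]
tool_rot: [2.521, 0.025, 1.549]
force: [0.8, -1.1, 0.5]
width: -0.1
gripper_force: 0.0
```

Emit:
move_arm(
  targets="-1 0 0 3 0 0 0;-1 0 0 3 0 0 0;-1 0 0 3 0 0 0;-1 0 0 3 0 0 0;-1 0 0 2 0 0 0",
)

```text
clock: 2.53
eef_pos: [577.6, 43.5, 199.9]
tool_rot: [2.519, 0.032, 1.545]
force: [0.3, -0.0, -0.1]
width: 0.1
gripper_force: 0.0
```

```bash
python3 - <<'E'
from h import *
s=read_state();print(s["eef_pos"],s["tool_rot"],s["qpos"].round(2),s["force"])
c,K,R,t=cam("side")
c=cv2.resize(c[60:340,60:390],None,fx=2,fy=2,interpolation=cv2.INTER_CUBIC);save("s2.png",c)
E
```

```text
[577.59863536  43.50349476 199.85424536] [2.51858285 0.03243071 1.54549837] [ 0.02  0.41 -0.35  2.34  2.09  0.37 -2.29] [ 0.28963642 -0.02177699 -0.06065601]
```

View pics/s2.png

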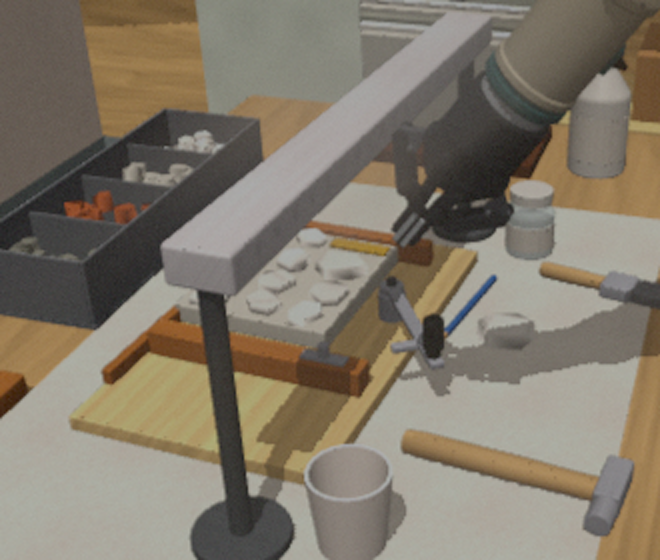

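The fingers are still above the board, at about (405,225) in the crop. The jaw's robot end is near (365,375) and the knob near (433,335); the bar is clear. I'll shift off sideways, then go down along the tool axis.

Emit:
move_arm(
  targets="-1 0.7 -1 0 0 0 0;-1 0.7 -1 0 0 0 0;-1 0.8 0 1 0 0 0;-1 0 0 2 0 0 0;-1 0 0 2 0 0 0",
)

```text
clock: 3.0
eef_pos: [589.6, 64.2, 148.4]
tool_rot: [2.518, 0.033, 1.547]
force: [0.2, -0.2, 0.4]
width: 0.0
gripper_force: 0.0
```

Emit:
move_arm(
  targets="-1 0 0 2.5 0 0 0;-1 0 0 2.5 0 0 0;-1 0 0 2 0 0 0;-1 0 0 2 0 0 0;-1 0 0 0 0 0 0",
)

```text
clock: 3.42
eef_pos: [641.7, 58.4, 71.6]
tool_rot: [2.522, 0.034, 1.543]
force: [0.3, -0.5, 0.1]
width: 0.1
gripper_force: 0.0
```

```bash
python3 - <<'E'
from h import *
s=read_state();print(s["eef_pos"],s["tool_rot"],s["qpos"].round(2),s["force"])
E
```

```text
[641.67585172  58.444967    71.64589848] [2.52249748 0.03433676 1.54291082] [ 0.07  0.77 -0.45  2.25  2.34  0.64 -2.48] [ 0.25418402 -0.54873587  0.089744  ]
```

Emit:
move_arm(
  targets="-1 0.6 0 1 0 0 0;-1 0 0 1.5 0 0 0;-1 0 0 1.7 0 0 0;-1 0 0 0 0 0 0",
)

```text
clock: 3.75
eef_pos: [664.8, 64.8, 38.6]
tool_rot: [2.522, 0.033, 1.546]
force: [0.4, -0.2, 0.3]
width: -0.0
gripper_force: 0.0
```

```bash
python3 - <<'E'
from h import *
s=read_state();print(s["eef_pos"],s["tool_rot"],s["qpos"].round(2),s["force"])
c,K,R,t=cam("side")
c=cv2.resize(c[60:340,60:390],None,fx=2,fy=2,interpolation=cv2.INTER_CUBIC);save("s3.png",c)
E
```

```text
[664.82193611  64.8153826   38.55720278] [2.52221518 0.03286037 1.54632077] [ 0.06  0.85 -0.44  2.19  2.37  0.66 -2.49] [ 0.37708142 -0.23636161  0.26268181]
```

View pics/s3.png

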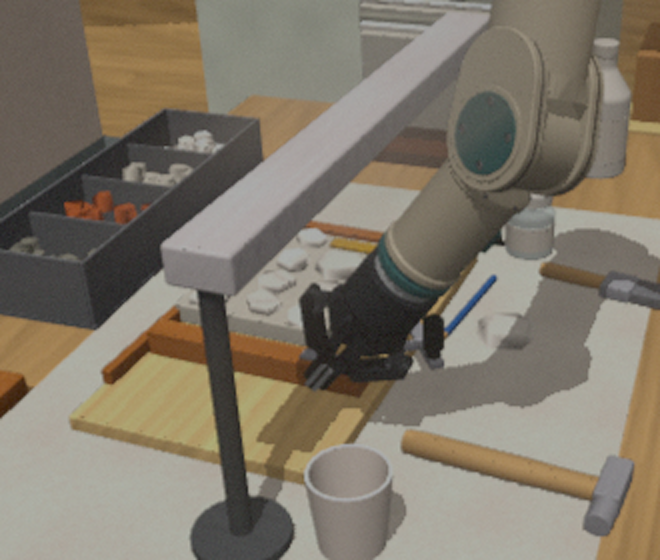

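The tips at about (320,380) are just outside the jaw face. The lower finger linkage ends near (408,365). I'll check whether it would hit the knob as y decreases.

```bash
python3 - <<'E'
from h import *
c,K,R,t=cam("side")
o=-R.T@t
for n,u,v in (("lower linkage",408,365),("lower link bottom",400,378),("upper link top",303,300),("upper2",318,288),("tip",312,386)):
  r=R.T@np.linalg.solve(K,[60+u/2,60+v/2,1.])
  for y in (55,70): print(n,y,(o+r*(y-o[1])/r[1]).round(0))
E
```

```text
lower linkage 55 [555.  55.  88.]
lower linkage 70 [550.  70.  99.]
lower link bottom 55 [563.  55.  72.]
lower link bottom 70 [558.  70.  82.]
upper link top 55 [659.  55. 144.]
upper link top 70 [652.  70. 153.]
upper2 55 [643.  55. 160.]
upper2 70 [636.  70. 169.]
tip 55 [657.  55.  44.]
tip 70 [650.  70.  56.]
```

Moving 2 cm further in +x keeps the linkage clear of the knob. Then push toward −y.

Emit:
move_arm(
  targets="-1 0 0.8 0.6 0 0 0;-1 0 0.8 0.6 0 0 0;-1 -1 0 0 0 0 0;-1 -1 0 0 0 0 0;-1 0 0 0 0 0 0",
)

```text
clock: 4.27
eef_pos: [681.8, 40.5, 39.5]
tool_rot: [2.524, 0.034, 1.544]
force: [0.2, -1.1, 0.5]
width: 0.0
gripper_force: 0.0
```

Emit:
move_arm(
  targets="-1 -0.7 0 0 0 0 0;-1 -0.7 0 0 0 0 0;-1 -0.7 0 0 0 0 0;-1 0 0 0 0 0 0",
)

```text
clock: 4.6
eef_pos: [681.6, 22.2, 39.5]
tool_rot: [2.525, 0.032, 1.547]
force: [0.3, 0.2, 0.3]
width: -0.1
gripper_force: 0.0
```

Emit:
move_arm(
  targets="-1 -0.6 0 0 0 0 0;-1 -0.6 0 0 0 0 0;-1 -0.4 0 0 0 0 0",
)

```text
clock: 4.85
eef_pos: [680.9, 8.4, 39.7]
tool_rot: [2.526, 0.03, 1.55]
force: [-0.9, 3.3, 0.8]
width: 0.3
gripper_force: 1.7
```

Emit:
move_arm(
  targets="-1 -0.4 0 0 0 0 0;-1 -0.4 0 0 0 0 0",
)

```text
clock: 5.02
eef_pos: [680.7, 0.1, 39.8]
tool_rot: [2.526, 0.031, 1.549]
force: [-2.2, 2.8, -0.2]
width: 0.0
gripper_force: 1.8
```

Emit:
move_arm(
  targets="-1 -0.3 0 0 0 0 0;-1 -0.3 0 0 0 0 0",
)

```text
clock: 5.18
eef_pos: [681.2, -6.4, 40.4]
tool_rot: [2.524, 0.032, 1.548]
force: [-1.9, 3.8, 0.4]
width: -0.0
gripper_force: 1.6
```

Emit:
move_arm(
  targets="-1 -0.3 0 0 0 0 0;-1 -0.2 0 0 0 0 0",
)

```text
clock: 5.35
eef_pos: [681.3, -11.7, 40.7]
tool_rot: [2.524, 0.032, 1.548]
force: [-1.1, 3.6, -1.0]
width: -0.3
gripper_force: 1.6
```

Emit:
move_arm(
  targets="-1 -0.3 0 0 0 0 0;-1 0 0 0 0 0 0",
)

```text
clock: 5.52
eef_pos: [681.2, -14.2, 40.8]
tool_rot: [2.524, 0.031, 1.548]
force: [-2.2, 3.2, -0.6]
width: -0.2
gripper_force: 1.7
```

Emit:
move_arm(
  targets="-1 -0.3 0 0 0 0 0;-1 0 0 0 0 0 0",
)

```text
clock: 5.68
eef_pos: [681.1, -14.3, 40.9]
tool_rot: [2.524, 0.029, 1.553]
force: [-1.4, 6.9, -1.5]
width: 0.1
gripper_force: 3.7
```

Hard contact: there was no further travel and the force is rising. One more small press, then a look.

Emit:
move_arm(
  targets="-1 -0.4 0 0 0 0 0;-1 0 0 0 0 0 0;-1 0 0 0 0 0 0",
)

```text
clock: 5.93
eef_pos: [681.0, -14.3, 41.0]
tool_rot: [2.525, 0.025, 1.558]
force: [-0.2, 12.3, -3.6]
width: 0.1
gripper_force: 6.2
```

```bash
python3 - <<'E'
from h import *
for n,(a,b,c_,d) in (("scene",(190,350,210,450)),):
  c,K,R,t=cam(n)
  save("t.png",cv2.resize(c[a:b,c_:d],None,fx=2.5,fy=2.5,interpolation=cv2.INTER_CUBIC))
E
```

```text
(no output)
```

View pics/t.png

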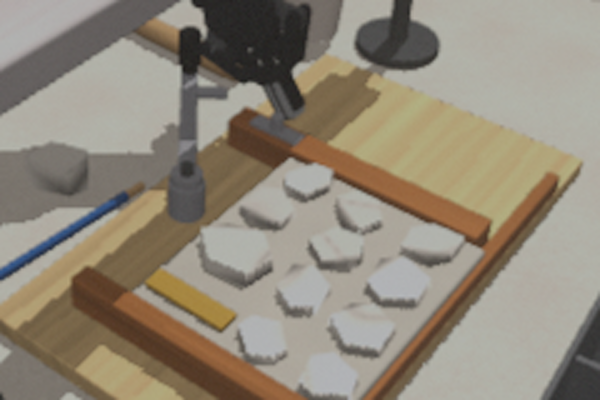

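The jaw is now flush on the panel from (240,120) to (490,230), and the knob is still at (190,33), so the hook is unmoved. Back off.

Emit:
move_arm(
  targets="-1 1.5 0 0 0 0 0;-1 1.5 0 0 0 0 0;-1 2 0 0 0 0 0;-1 0 0 -2 0 0 0;-1 0 0 -2 0 0 0",
)

```text
clock: 6.4
eef_pos: [660.3, 29.9, 72.4]
tool_rot: [2.522, 0.033, 1.546]
force: [1.1, -0.0, 0.3]
width: 0.3
gripper_force: 0.0
```

Emit:
move_arm(
  targets="-1 0 0 -3 0 0 0;-1 0 0 -3 0 0 0;-1 0 0 -3 0 0 0;-1 0 0 -3 0 0 0;-1 0 0 0 0 0 0",
)

```text
clock: 6.82
eef_pos: [589.8, 33.6, 174.9]
tool_rot: [2.516, 0.034, 1.546]
force: [0.2, 0.5, 0.1]
width: -0.1
gripper_force: 0.0
```

Emit:
move_arm(
  targets="-1 -1 -1.3 -0.9 0 0 0;-1 -1 -1.3 -0.9 0 0 0;-1 -1 -1.3 -0.9 0 0 0;-1 -1 -1.3 -0.9 0 0 0;-1 0 0 0 0 0 0",
)

```text
clock: 7.23
eef_pos: [538.8, 1.2, 169.0]
tool_rot: [2.524, 0.029, 1.544]
force: [0.7, 0.5, -0.2]
width: 0.1
gripper_force: 0.0
```

```bash
python3 - <<'E'
from h import *
s=read_state();print(s["eef_pos"],s["tool_rot"],s["qpos"].round(2),s["force"])
E
```

```text
[538.82124299   1.2036323  168.95318365] [2.52435647 0.02939909 1.54407328] [ 0.35  0.5  -0.67  2.46  2.23  0.56 -2.36] [ 0.6678452   0.49504517 -0.20493455]
```

q4 is at its limit, so I'll lean less while close in and restore the lean as the tool moves forward.

Emit:
move_arm(
  targets="-1 0 0 0 7 0 0;-1 0 0 0 7 0 0;-1 -0.8 -1.2 -0.5 0 0 0;-1 -0.8 -1.2 -0.5 0 0 0;-1 0 0 0 0 0 0",
)

```text
clock: 7.65
eef_pos: [501.3, -28.3, 157.4]
tool_rot: [2.658, 0.076, 1.535]
force: [0.2, 0.2, -0.8]
width: 0.0
gripper_force: 0.0
```

```bash
python3 - <<'E'
from h import *
s=read_state();print(s["eef_pos"],s["tool_rot"],s["qpos"].round(2),s["force"])
c,K,R,t=cam("side");c,K,R,t=cam("side")
c=cv2.resize(c[100:300,180:420],None,fx=2.5,fy=2.5);save("s4.png",c)
E
```

```text
[501.33006877 -28.27239756 157.42721225] [2.65828714 0.07618393 1.53528379] [ 0.29  0.43 -0.51  2.44  1.99  0.39 -2.09] [ 0.17709564  0.17541946 -0.76912818]
```

Emit:
move_arm(
  targets="-1 0.4 -0.8 1.5 0 0 0;-1 0.4 -0.8 1.5 0 0 0;-1 0.4 -0.8 1.5 0 0 0;-1 0 -0.8 1.5 0 0 0;-1 0 0 0 0 0 0",
)

```text
clock: 8.17
eef_pos: [505.6, -15.7, 84.8]
tool_rot: [2.677, 0.062, 1.538]
force: [-1.0, -1.2, -1.6]
width: 0.1
gripper_force: 0.0
```

```bash
python3 - <<'E'
from h import *
s=read_state();print(s["eef_pos"],s["tool_rot"],s["qpos"].round(2),s["force"])
c,K,R,t=cam("side")
c=cv2.resize(c[100:300,180:420],None,fx=2.5,fy=2.5);save("s4.png",c)
E
```

```text
[505.57993837 -15.69953421  84.79751364] [2.6773486  0.06175605 1.53843897] [ 0.53  0.79 -0.99  2.46  1.98  0.85 -2.07] [-1.02949763 -1.23953971 -1.56678654]
```

View pics/s4.png

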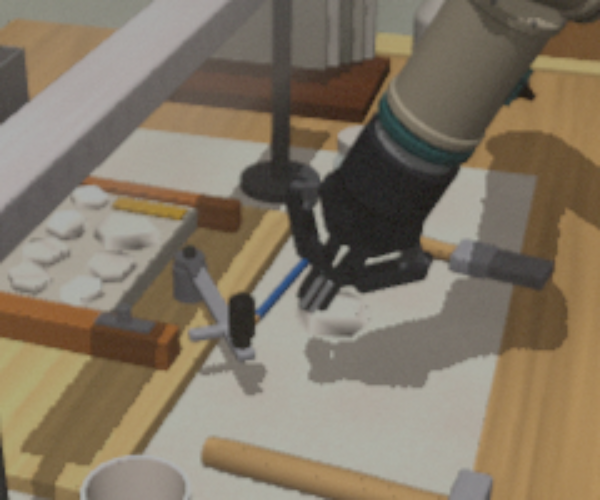

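The tip at about (312,300) is behind the knob (240,318) on the robot side. Now push along the arc.

Emit:
move_arm(
  targets="-1 0 0.9 0.45 0 0 0;-1 0.2 0.9 0.45 0 0 0;-1 0.5 0.9 0.45 0 0 0;-1 0.5 0.9 0.45 0 0 0;-1 0 0 0 0 0 0",
)

```text
clock: 8.63
eef_pos: [552.7, -8.4, 96.4]
tool_rot: [2.654, 0.078, 1.539]
force: [0.5, 1.1, 0.5]
width: -0.2
gripper_force: 0.0
```

Emit:
move_arm(
  targets="-1 0.5 0.9 0.45 0 0 0;-1 0.5 0.9 0.45 0 0 0;-1 0.3 0.9 0.45 0 0 0;-1 0 0 0 0 0 0",
)

```text
clock: 8.97
eef_pos: [581.9, 3.5, 95.0]
tool_rot: [2.656, 0.078, 1.539]
force: [-0.2, 0.3, 0.1]
width: 0.3
gripper_force: 0.0
```

```bash
python3 - <<'E'
from h import *
s=read_state();print(s["eef_pos"],s["tool_rot"],s["qpos"].round(2),s["force"])
c,K,R,t=cam("scene")
g=c[190:310,210:330].astype(int).sum(2)
save("a2.png",cv2.resize(c[170:330,210:450],None,fx=2.5,fy=2.5))
E
```

```text
[581.89046382   3.51765585  95.00446599] [2.65643643 0.0776184  1.53911487] [ 0.45  0.78 -0.92  2.28  1.87  0.78 -1.91] [-0.15293327  0.30116534  0.05050767]
```

View pics/a2.png

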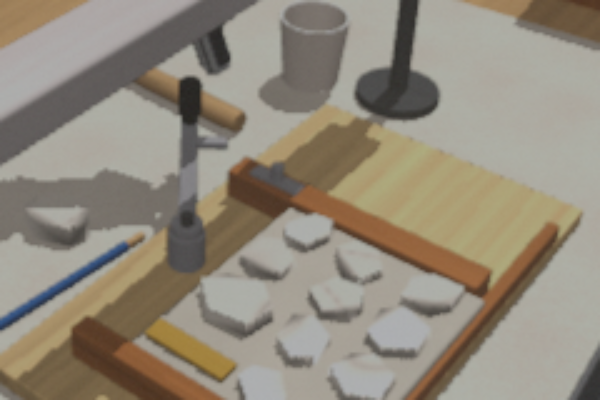

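The knob is unmoved at (190,83) in this crop, and the tip at about (215,65) lies on its +y side, so the tool slipped past it. I'll compare the tip pixel with the projected TCP.

```bash
python3 - <<'E'
from h import *
p=read_state()["eef_pos"]
for n in("scene","side"):
  c,K,R,t=cam(n)
  q=K@(R@p+t); print(n,(q/q[2])[:2].round(1))
  if n=="scene":
    print("knob top z105",onplane(K,R,t,286,203.2,105),"bottom z60", onplane(K,R,t,210+187/2.5,170+125/2.5,60), onplane(K,R,t,295,197,90))
  else:
    x,y=int(q[0]/q[2]),int(q[1]/q[2])
    save("s5.png",cv2.resize(c[y-60:y+60,x-80:x+80],None,fx=5,fy=5,interpolation=cv2.INTER_CUBIC));print(x-80,y-60)
E
```

```text
scene [299.9 207. ]
knob top z105 [554.16888003 -16.25492071 105.        ] bottom z60 [554.2885066  -20.09781249  60.        ] [542.03811432  39.83574474  90.        ]
side [259.6 224.2]
179 164
```

View pics/s5.png

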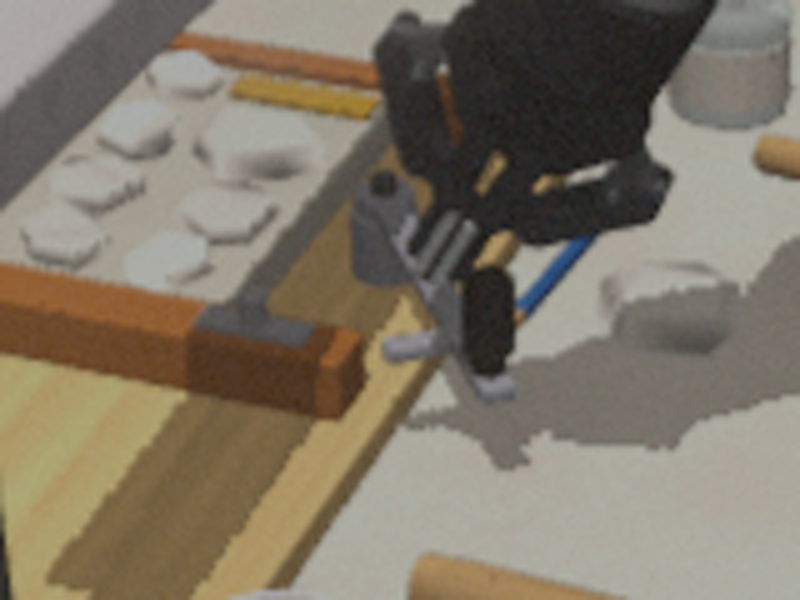

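```bash
python3 - <<'E'
from h import *
A=cam("scene");B=cam("side")
def tri(a,b):
  M=lambda C:C[1]@np.c_[C[2],C[3]]
  q=cv2.triangulatePoints(M(A),M(B),np.array(a,float).reshape(2,1),np.array(b,float).reshape(2,1));p=(q[:3]/q[3]).ravel()
  e=[np.round((lambda w:(w/w[2])[:2])(C[1]@(C[2]@p+C[3]))-m,1) for C,m in((A,a),(B,b))]
  return p.round(1),e
sA=lambda x,y:(210+x/2.5,190+y/2.5); sB=lambda x,y:(100+x/3.5,160+y/3.5)
print("knobtop",tri(sA(190,33),sB(619,206)))
print("stud",tri(sA(187,168),sB(545,141)))
print("pin",tri(sA(302,97),sB(429,253)))
print("tip",tri((210+216/2.5,170+70/2.5),(179+432/5,164+272/5)))
print("jawcorner closed (z48,+y near)",onplane(*B[1:],179+320/5,164+375/5,48), onplane(*B[1:],179+335/5,164+418/5,18))
E
```

```text
knobtop (array([550. , -12.8, 102.3]), [array([-0.6, -0.2]), array([-0.6,  0.2])])
stud (array([ 636.5, -139.1,   64.2]), [array([-0.5, -0.1]), array([-0.3,  0.1])])
pin (array([661.2,   7.9,  63.7]), [array([-0.8, -0.1]), array([-0.7,  0.1])])
tip (array([566.9,   7.1, 112.4]), [array([-0.1, -0. ]), array([-0.1,  0. ])])
jawcorner closed (z48,+y near) [619.41242736  -2.77716456  48.        ] [618.3388494  -15.75286387  18.        ]
```

The visible tip sits at z≈112, above the knob's 105 mm top, so the fingers passed over it. I'll lift, go back, and come in lower at z≈73.

Emit:
move_arm(
  targets="-1 0 0.9 -1.8 0 0 0;-1 0 0.9 -1.8 0 0 0;-1 -0.5 -2.2 -1.1 0 0 0;-1 -0.5 -2.2 -1.1 0 0 0;-1 -0.5 -2.2 -1.1 0 0 0",
)

```text
clock: 9.63
eef_pos: [502.9, -6.5, 132.7]
tool_rot: [2.662, 0.075, 1.539]
force: [0.0, -0.5, -0.9]
width: 0.2
gripper_force: 0.0
```

Emit:
move_arm(
  targets="-1 0 -0.5 0.9 0 0 0;-1 0 -0.9 1.8 0 0 0;-1 0 -0.9 1.8 0 0 0;-1 0 0 0 0 0 0",
)

```text
clock: 9.97
eef_pos: [501.9, -8.0, 71.4]
tool_rot: [2.689, 0.064, 1.538]
force: [-1.6, -1.7, -2.5]
width: -0.1
gripper_force: 0.0
```

Emit:
move_arm(
  targets="-1 -0.3 0.9 0.45 0 0 0;-1 0 0.9 0.45 0 0 0;-1 0 0 0 0 0 0",
)

```text
clock: 10.22
eef_pos: [529.4, -13.4, 84.6]
tool_rot: [2.663, 0.075, 1.538]
force: [1.6, -0.2, -0.0]
width: -0.0
gripper_force: 0.0
```

Lower by 11 mm, then push on.

Emit:
move_arm(
  targets="-1 0 -0.5 1 0 0 0;-1 0.2 0.7 0.4 0 0 0;-1 0 0 0 0 0 0",
)

```text
clock: 10.47
eef_pos: [537.5, -12.2, 73.2]
tool_rot: [2.663, 0.076, 1.54]
force: [0.8, -0.2, 1.0]
width: -0.3
gripper_force: 0.0
```

Emit:
move_arm(
  targets="-1 0.4 0.7 0.4 0 0 0;-1 0.4 0.7 0.4 0 0 0;-1 0 0 0 0 0 0",
)

```text
clock: 10.72
eef_pos: [554.8, -2.1, 71.8]
tool_rot: [2.663, 0.072, 1.542]
force: [0.0, 1.4, 1.3]
width: 0.2
gripper_force: 0.7
```

```bash
cat >> h.py <<'E'
def hookangle(n="scene"):
    import pickle
    c0=pickle.load(open("p.pkl","rb"))[n][0].astype(float); c,K,R,t=cam(n); c=c.astype(float)
    piv=np.array([637,-138.5]); out=[]
    for th in np.arange(-.1,1.0,.05):
        v0=v1=0
        for r in (60,75,90,105):
            a=np.pi/2-.061+th; p=[piv[0]+r*np.cos(a),piv[1]+r*np.sin(a),58]
            q=K@(R@np.array(p)+t); u,v=(q[:2]/q[2]).round().astype(int)
            f=lambda i:abs(i[v,u,0]-i[v,u,2])
            v0+=f(c0)/4;v1+=f(c)/4
        out.append((round(th,2),int(v0),int(v1)))
    return out
E
python3 -c "
from h import *
print(hookangle());print(hookangle('side'));s=read_state();print(s['force'],s['qpos'].round(2))"
```

```text
[(np.float64(-0.1), 52, 24), (np.float64(-0.05), 54, 24), (np.float64(0.0), 57, 28), (np.float64(0.05), 57, 40), (np.float64(0.1), 54, 47), (np.float64(0.15), 32, 56), (np.float64(0.2), 15, 37), (np.float64(0.25), 10, 10), (np.float64(0.3), 10, 10), (np.float64(0.35), 10, 10), (np.float64(0.4), 10, 10), (np.float64(0.45), 12, 10), (np.float64(0.5), 10, 3), (np.float64(0.55), 10, 2), (np.float64(0.6), 1, 1), (np.float64(0.65), 1, 2), (np.float64(0.7), 0, 8), (np.float64(0.75), 4, 11), (np.float64(0.8), 10, 12), (np.float64(0.85), 12, 13), (np.float64(0.9), 12, 13), (np.float64(0.95), 12, 12)]
[(np.float64(-0.1), 50, 50), (np.float64(-0.05), 48, 50), (np.float64(0.0), 48, 49), (np.float64(0.05), 49, 51), (np.float64(0.1), 50, 51), (np.float64(0.15), 43, 44), (np.float64(0.2), 39, 40), (np.float64(0.25), 32, 31), (np.float64(0.3), 28, 29), (np.float64(0.35), 26, 26), (np.float64(0.4), 26, 27), (np.float64(0.45), 30, 29), (np.float64(0.5), 34, 3), (np.float64(0.55), 23, 1), (np.float64(0.6), 1, 3), (np.float64(0.65), 1, 3), (np.float64(0.7), 0, 15), (np.float64(0.75), 5, 27), (np.float64(0.8), 16, 26), (np.float64(0.85), 26, 28), (np.float64(0.9), 26, 36), (np.float64(0.95), 23, 36)]
[-0.16066844 -0.22424148  0.32675767] [ 0.55  0.92 -1.09  2.36  1.92  0.98 -1.94]
```

The hook moved from about 0.66 to 0.57, so contact is good. Continue along the arc, adding a little lean.

Emit:
move_arm(
  targets="-1 0.4 0.7 0.4 0 0 0;-1 0.4 0.7 0.4 -2 0 0;-1 0.3 0.7 0.4 0 0 0;-1 0.2 0.7 0.4 -2 0 0;-1 0 0 0 0 0 0",
)

```text
clock: 11.23
eef_pos: [585.7, 7.3, 67.6]
tool_rot: [2.597, 0.075, 1.54]
force: [0.9, -0.1, -1.0]
width: 0.3
gripper_force: 0.0
```

```bash
python3 -c "
from h import *
for n in ('scene','side'): print([(float(a),c) for a,b,c in hookangle(n) if c<20])"
```

```text
[(0.25, 4), (0.3, 0), (0.35, 1), (0.4, 1), (0.45, 5), (0.5, 11), (0.55, 11), (0.6, 12), (0.65, 13), (0.7, 12), (0.75, 13), (0.8, 12), (0.85, 12), (0.9, 12), (0.95, 13)]
[(0.25, 2), (0.3, 6), (0.35, 5), (0.4, 4), (0.45, 8), (0.5, 7), (0.55, 3), (0.6, 2), (0.65, 6), (0.7, 7), (0.75, 4), (0.8, 4), (0.85, 6), (0.9, 1), (0.95, 3)]
```

Emit:
move_arm(
  targets="-1 0.3 1 0 0 0 0;-1 0.3 0.8 0.4 0 0 0;-1 0.1 0.8 0.5 0 0 0;-1 0 0 0 0 0 0",
)

```text
clock: 11.67
eef_pos: [614.6, 13.7, 74.2]
tool_rot: [2.594, 0.075, 1.538]
force: [0.4, -1.2, -0.2]
width: -0.2
gripper_force: 0.0
```

```bash
python3 -c "
from h import *
for n in ('scene',): print([(float(a),c) for a,b,c in hookangle(n) if c<20])"
```

```text
[(0.05, 17), (0.1, 2), (0.15, 0), (0.2, 0), (0.25, 2), (0.3, 8), (0.35, 9), (0.4, 11), (0.45, 11), (0.5, 11), (0.55, 11), (0.6, 11), (0.65, 12), (0.7, 12), (0.75, 12), (0.8, 12), (0.85, 12), (0.9, 12), (0.95, 12)]
```

Emit:
move_arm(
  targets="-1 0.1 0.8 0.5 0 0 0;-1 0 0.6 0.35 0 0 0;-1 0 0 0 0 0 0",
)

```text
clock: 11.97
eef_pos: [630.2, 13.9, 73.7]
tool_rot: [2.595, 0.075, 1.538]
force: [-0.5, -0.6, -0.1]
width: 0.1
gripper_force: 0.0
```

Emit:
move_arm(
  targets="-1 0 0.4 0.25 0 0 0;-1 0 0 0 0 0 0",
)

```text
clock: 12.13
eef_pos: [633.9, 13.7, 73.3]
tool_rot: [2.596, 0.075, 1.539]
force: [-0.7, 0.9, -0.3]
width: 0.3
gripper_force: 0.1
```

Emit:
move_arm(
  targets="-1 0 0.4 0.25 0 0 0;-1 0 0 0 0 0 0",
)

```text
clock: 12.3
eef_pos: [638.6, 13.7, 73.3]
tool_rot: [2.596, 0.075, 1.539]
force: [-0.9, 0.6, 0.2]
width: -0.1
gripper_force: 0.2
```

```bash
python3 -c "
from h import *
for n in ('scene',): print([(float(a),c) for a,b,c in hookangle(n) if c<30])
s=read_state();print(s['force'],s['torque'])"
```

```text
[(-0.1, 2), (-0.05, 1), (0.0, 1), (0.05, 0), (0.1, 8), (0.2, 25), (0.25, 10), (0.3, 10), (0.35, 10), (0.4, 10), (0.45, 11), (0.5, 11), (0.55, 11), (0.6, 11), (0.65, 12), (0.7, 12), (0.75, 12), (0.8, 12), (0.85, 12), (0.9, 12), (0.95, 12)]
[-0.0263368   0.32688219  0.62690888] [0.1120084  0.56476982 0.01144403]
```

Nearly home. Press on in small steps until it meets the end stop.

Emit:
move_arm(
  targets="-1 0 0.3 0.2 0 0 0;-1 0 0 0 0 0 0",
)

```text
clock: 12.52
eef_pos: [641.9, 13.5, 73.1]
tool_rot: [2.597, 0.075, 1.539]
force: [-1.6, -0.2, -0.5]
width: -0.2
gripper_force: 0.4
```

Emit:
move_arm(
  targets="-1 0 0.3 0.2 0 0 0;-1 0 0 0 0 0 0",
)

```text
clock: 12.68
eef_pos: [642.5, 13.6, 72.5]
tool_rot: [2.6, 0.076, 1.541]
force: [-12.1, -1.8, 9.9]
width: -0.0
gripper_force: 7.4
```

Emit:
move_arm(
  targets="-1 0 0.3 0.2 0 0 0;-1 0 0 0 0 0 0",
)

```text
clock: 12.85
eef_pos: [643.0, 13.6, 72.2]
tool_rot: [2.604, 0.077, 1.543]
force: [-25.4, -1.6, 21.0]
width: -0.2
gripper_force: 15.9
```

It's on the end stop. Back off straight in −x, then up along the tool axis.

Emit:
move_arm(
  targets="-1 0 0 0 0 0 0;-1 0 -0.8 -0.5 0 0 0;-1 0 -1 -0.6 0 0 0;-1 0 -1 -0.6 0 0 0;-1 0 -1 -0.6 0 0 0",
)

```text
clock: 13.27
eef_pos: [604.4, 14.5, 73.0]
tool_rot: [2.596, 0.076, 1.539]
force: [0.9, -0.3, 0.8]
width: -0.2
gripper_force: 0.0
```

Emit:
move_arm(
  targets="-1 0 -1 -2 0 0 0;-1 0 0 -3 0 0 0;-1 0 0 -3 0 0 0;-1 0 0 0 0 0 0;-1 0 0 0 0 0 0",
)

```text
clock: 13.68
eef_pos: [555.5, 20.9, 137.6]
tool_rot: [2.593, 0.076, 1.54]
force: [0.3, 0.0, -0.6]
width: -0.2
gripper_force: 0.0
```

```bash
python3 - <<'E'
from h import *
for n in ('scene','side'): print([(float(a),c) for a,b,c in hookangle(n)][:10])
c,K,R,t=cam("side"); 
# knob: dark blob near expected closed position; jaw: reddish rows
q=K@(R@np.array([646,17,85.])+t);u,v=(q[:2]/q[2]).astype(int);print(u,v)
m=(c[v-30:v+30,u-30:u+30].max(2)<45).astype(np.uint8)
n_,l,st,ce=cv2.connectedComponentsWithStats(m)
for i in range(1,n_):
  if st[i,4]>30: print(st[i],ce[i]+[u-30,v-30],onplane(K,R,t,*(ce[i]+[u-30,v-30]),85))
s=read_state();print(s['force'],s['eef_pos'])
E
```

```text
[(-0.1, 1), (-0.05, 1), (0.0, 1), (0.05, 0), (0.1, 23), (0.15, 53), (0.2, 40), (0.25, 9), (0.3, 10), (0.35, 10)]
[(-0.1, 24), (-0.05, 3), (0.0, 0), (0.05, 0), (0.1, 12), (0.15, 29), (0.2, 39), (0.25, 33), (0.3, 29), (0.35, 26)]
226 226
[27 23  9 20 88] [227.32954545 229.06818182] [641.90038574  24.16720728  85.        ]
[-1.09817079  0.21434382 -0.56934329] [554.95213847  20.58098087 135.218844  ]
```

```bash
python3 -c "
from cell import order
print(order.finish_job())"
```

```text
the job is handed in; nothing more can be done
None
```

I pushed the jaw tight against the panel first, then swung the hook to its end stop and backed the arm clear; the job is handed in at about 14 s with no verdict shown, the hook reads closed to within about 0.03 rad, and I viewed 11 pictures, one over the limit of 10.

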